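Leak test: plug the port, draw the piston and hold it

TASK

Leak-test the small hand pump on the bench: push the blue square plug fully home into the square port of the test stand, and only then draw the piston rod straight up out of its cylinder, without forcing it sideways, until the whole yellow band shows above the cylinder while the red band is still hidden inside. Finish holding the rod still at that height by its black handle, with the plug still home, and leave the orange round plug and the other things on the bench where they are.

Things in the scene. Friction and masses are not known exactly. Their poses are not given: they have to be found in the camera images.
- test_stand: Test stand fixed to the bench: aluminium foot plate 84 x 216 x 12 mm (x, y, z), a dark upright cylinder (48 mm across, 87 mm high) at its -y end, a grey port block (64 x 64 mm, 50 mm high) at its +y end, joined by a low brass pipe with a small dial gauge (48 mm high). Origin: centre of the plate's underside, on the bench; z up. Turned by up to 0.4 rad either way.
- cylinder_mouth (a point): Centre of the cylinder's open mouth at its rim, 87 mm above the bench, 60 mm to the -y side of the stand's centre; axes as the stand's. The bore runs straight down, 19.5 mm across and 75 mm deep.
- port_mouth (a point): Centre of the square port's mouth at the port block's top face; axes as the test stand's. 50 mm above the bench, 60 mm from the stand's centre to its +y side. The hole is 27.8 mm square with its sides along the stand's x and y, 38 mm deep, its edge chamfered by 2 mm.
- piston_rod: Loose steel rod, 18 mm across, 92 mm long, standing in the bore with its foot on the bottom; weighs 1 to 2.5 N and drops back if let go. A yellow band lies 47 to 57 mm, a red band 23 to 35 mm above its foot: hidden at the start; all the yellow shows once it is raised 28 mm, the red begins to show at 40 mm. Origin: centre of the foot's underside; z up, y along its handle.
- rod_handle (a point): Centre of the rod's black cross handle, 102 mm above the rod's foot. The handle is 22 mm thick (x), 50 mm long (y), 20 mm high; its underside is 17 mm above the cylinder's rim at the start. Axes as the rod's; y starts within 0.4 rad of the stand's y.
- square_plug: Loose blue plug, 65 mm tall, about 70 g, standing on the bench: foot 26 x 26 mm, 24 mm long (its lowest 5 mm tapering to 22 mm), a 36 x 36 x 6 mm flange, and a grip tab on top. Home, the flange rests on the port block, the foot's underside 24 mm below the port's mouth; it fits in any quarter turn. Yaw starts within 0.6 rad of zero. Origin: centre of the foot's underside; z up.
- square_plug_tab (a point): Centre of the square plug's upright flat grip tab, 47 mm above its foot (17 mm above the flange); the tab is 16 mm thick (x), 32 mm long (y), 35 mm high. Axes as the plug's.
- round_plug: Loose orange plug of the same height and tab, but with a round foot 34 mm across and a round flange 42 mm across: it does not fit the port; a bystander that may stand on either side of the blue plug. Origin: centre of its underside.
- spare_wheel_1: Black trial wheel, 72 mm across, 28 mm high, lying flat; bystander. Origin: its underside's centre.
- putty_tin: Flat yellow putty tin, 66 mm across, 38 mm high; bystander. Origin: its underside's centre.
- sanding_block_1: Grey foam sanding block, 62 x 98 x 24 mm; bystander. Origin: its underside's centre.

How it is judged (in metres and radians):
On the way, in this order (a step that is already met when the one before it is completed fails the run):
1. the blue square plug is fully home in the port (z of square_plug in the frame of port_mouth below -0.0215 m and horizontal distance between square_plug and port_mouth below 0.003 m and angle between square_plug's own z axis and vertical below 0.08 rad), for 0.2 s.
2. the piston rod is drawn up in the fingers so that all the yellow and none of the red shows, the plug still home (all of step 1 and z of piston_rod in the frame of cylinder_mouth between -0.048 and -0.034 m and horizontal distance between piston_rod and cylinder_mouth below 0.005 m and contact force between the fingers and piston_rod above 1 N), for 0.2 s.
At the end, for the whole second after the job is handed in: Plug home (foot at least 21.5 mm below the port's mouth, within 3 mm of its centre, tilt under 0.08 rad) and untouched; rod still in the bore, held by the fingers 27 to 41 mm above its bottom position, slower than 10 mm/s, pressing on the cylinder with less than 12 N (all of step 2 and contact force between piston_rod and test_stand below 12 N and contact force between the arm and square_plug below 0.5 N and linear speed of piston_rod below 0.01 m/s); the arm keeps its last pose, push and grip.
It fails at once if the piston rod is raised more than 8 mm before the plug is home (z of piston_rod in the frame of cylinder_mouth above -0.067 m and not (z of square_plug in the frame of port_mouth below -0.0215 m and horizontal distance between square_plug and port_mouth below 0.003 m and angle between square_plug's own z axis and vertical below 0.08 rad)).
It fails at once if the piston rod is pulled out of the cylinder (raised more than 60 mm) (z of piston_rod in the frame of cylinder_mouth above -0.015 m).
It fails at once if the rod is forced sideways or jammed in its bore with more than 40 N (contact force between piston_rod and test_stand above 40 N).
It fails at once if the orange plug, wheel, putty tin or sanding block is moved more than 20 mm (distance of any of round_plug, spare_wheel_1, putty_tin, sanding_block_1 from where it was at the start of the episode above 0.02 m).
It also fails if it takes over 58 s, if anything falls off the work surface, if the arm or the gripper's body presses on something with over 40 N, if the wrist force passes 120 N, or if a joint passes its speed limit or range.

ROBOT

A 6-joint arm with a two-finger parallel gripper is mounted at the origin on the work surface; the furniture and walls round the work are solid. World frame = base frame: x ahead of the robot, y to its left, z up, the work surface at z = 0. Lengths are in m, angles in degrees, forces in N, time in s.
With the tool pointing down it reaches from about 0.375 to 0.9 m from the base axis. Payload 3.1 kg.
Tool frame: the origin (TCP) lies on the centre line of the jaws, within the pads' length; the fingertips stand 11 mm ahead of it and the grasp point (between the pads) lies 8 mm behind it; z points along the fingers, y is the line along which they close (so a half turn about z gives the same grasp; the last joint's range is limited). The gripper opens to 87 mm and grips with 3 to 60 N. Pads are 19 mm wide; open, the fingers measure 117 mm over their backs; the gripper's body (75 mm by 190 mm) begins 51 mm behind the grasp point.
Start: joints at [-10.227, 30.224, 82.088, -0, 67.689, -10.227], TCP at [0.625, 0, 0.234] pointing down, gripper open.
Joint ranges: [-176.69, 176.69], [-43.24, 126.21], [12.49, 139.97], [-82, 262], [0, 151.66], [-163.58, 163.58]. Speed limits (degrees/s): [159.86, 159.86, 180, 180, 180, 180].

INTERFACE

Orientations are given as a 3x3 rotation matrix whose columns are the frame's x, y, z axes.
In Python, from rig import * gives the robot as it stands.
- The arm moves only by the shell command python3 -m inch 'ROWS'. ROWS is JSON, a list of rows, each an object of numbers: "gripper": the opening in per cent of the stroke, from 0 (shut) to 100 (fully open); "dx", "dy", "dz": the shift along the tool's x, y, z in mm; "turn": the turn about the tool's z in rad. A call has 1 to 12 rows; each row is the pose to reach, as a shift and turn from the pose commanded when the call began, along the tool's axes at that moment; what a row does not reach only later rows make up. A row lasts 1/10 s, in which the tool goes at most 50 mm and 8.59 degrees, less where a joint would pass 70% of its speed; a pose out of reach is approached as far as the arm can. A call with a gripper value outside its range is refused whole. The fingers move at their own pace and stop on an object; the grip force is fixed at half the most. Time passes only in rows, so rows that repeat a pose let the fingers close. It gives the time, the measured TCP pose, the force and the opening at its end, in the units of the state.
- read_state(): the state, without advancing time (a new reading comes with each control period).
- capture(name): name is "scene" or "side" or "wrist"; returns the picture (480x640x3 uint8, red, green, blue); there is no depth.
- get_calibration(name): a dict with "camera_matrix" (3x3 intrinsics, pixels), "world_to_cam" (4x4, takes a point from world to camera coordinates); the wrist camera has in their place "T_tool_cam" (4x4, takes a point from camera to tool coordinates, whose origin is the TCP and whose axes are the flange's). Camera axes: x right, y down, z forward; pixel columns grow to the right and rows downward; lengths in m; the calibration is good to about 2 mm. A picture is of the moment at which its call begins: read the wrist's pose just before it. get_calibration takes no time and is no camera call.
- hand_in(): hands the job in, once; it reports no verdict.
Trained networks look in the newest picture that a camera, given by its name, has taken for a name from the list of things; names that differ only in an ending like _2 or _b are one class to them, and where a whole thing is asked for, a point or a joint stands for the part that bears it (a point fixed in the world has none). Each returns a list of dicts, best first, with "score" (0 to 1); they miss things now and then, are a little off and sometimes report something else, mostly with a low value. They report only what shows in the picture. A call takes as long as a camera call.
- recognise(camera, query): "extent" ([centre column, centre row, width, height] in pixels, round what is visible of it).
The state is a dict: "time_s": time; "joint_positions": joint angles; "qvel": joint speeds; "tau": joint torques, N m; "position": TCP position; "tcp_rot": TCP orientation; "force": force on the tool from outside, world axes, zero at the start; "moment": the same for the moment, N m; "opening": opening from 0.0 (shut) to 1.0 (fully open).
Only numpy, scipy, OpenCV 4.12 (cv2) and the standard library are available. Lean on these libraries where they do the work, as an engineer would, in place of code of your own. Each camera call takes 0.05 s, during which the arm holds its last target. There are 200 camera calls.

## Working session

There is one attempt and no reset: what is moved stays moved. The work goes in short steps, Python scripts to look and compute and a shell command to move; the robot and the scene stay as the last step left them, time stands still between calls to the robot, and variables do not carry over. Pictures are saved under pics/ and viewed, on a budget of 10 in all, crops included, one or two more only if the job needs it, and the job is handed in when it is done.

```bash
mkdir -p pics; ls; cat > h.py <<'E'
from rig import *
import numpy as np, cv2
def save(cam,fn):
    s=read_state(); im=capture(cam); cv2.imwrite('pics/'+fn,im[:,:,::-1]); return s,im
def cam(name,s=None):
    c=get_calibration(name);K=np.array(c['camera_matrix'])
    if name=='wrist':
        T=np.eye(4);T[:3,:3]=np.array(s['tcp_rot']);T[:3,3]=s['position']
        return K,np.linalg.inv(T@np.array(c['T_tool_cam']))
    return K,np.array(c['world_to_cam'])
def back(KW,u,v,z):
    K,W=KW;d=W[:3,:3].T@np.linalg.solve(K,[u,v,1]);o=-W[:3,:3].T@W[:3,3]
    return o+d*(z-o[2])/d[2]
def proj(KW,p):
    K,W=KW;q=K@(W[:3,:3]@np.asarray(p)+W[:3,3]);return q[:2]/q[2]
E
python3 - <<'E'
from h import *
s,im=save('scene','a.png')
print(s['time_s'],s['position'],np.round(s['tcp_rot'],3).tolist(),s['opening'])
C=cam('scene')
for q,z in [('test_stand',0),('port_mouth',.05),('cylinder_mouth',.087),('rod_handle',.114),('square_plug',.03),('square_plug_tab',.047),('round_plug',.03)]:
    for r in recognise('scene',q)[:2]: e=r['extent'];print(q,round(r['score'],2),np.round(e),np.round(back(C,e[0],e[1],z),3))
s,im=save('wrist','b.png')
E
```

```text
pics
0.0 [6.24290167e-01 1.64593095e-04 2.32565906e-01] [[-0.0, 1.0, -0.002], [1.0, 0.0, 0.0], [0.0, -0.002, -1.0]] 0.9994613615166971
test_stand 0.77 [373. 276. 112.  69.] [ 0.578 -0.118  0.   ]
port_mouth 0.65 [373. 277. 110.  67.] [ 0.536 -0.142  0.05 ]
port_mouth 0.17 [333. 202.  31.  25.] [0.674 0.069 0.05 ]
cylinder_mouth 0.63 [371. 278. 102.  61.] [ 0.502 -0.16   0.087]
rod_handle 0.9 [406. 254.  27.  20.] [ 0.572 -0.188  0.114]
square_plug 0.66 [237. 205.  20.  33.] [0.539 0.258 0.03 ]
square_plug_tab 0.85 [238. 204.  20.  29.] [0.529 0.239 0.047]
round_plug 0.67 [263. 230.  12.  29.] [0.512 0.143 0.03 ]
```

View pics/a.png

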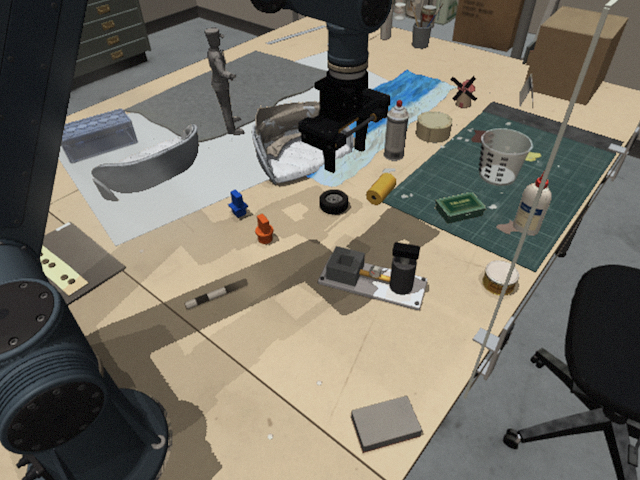

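View pics/b.png

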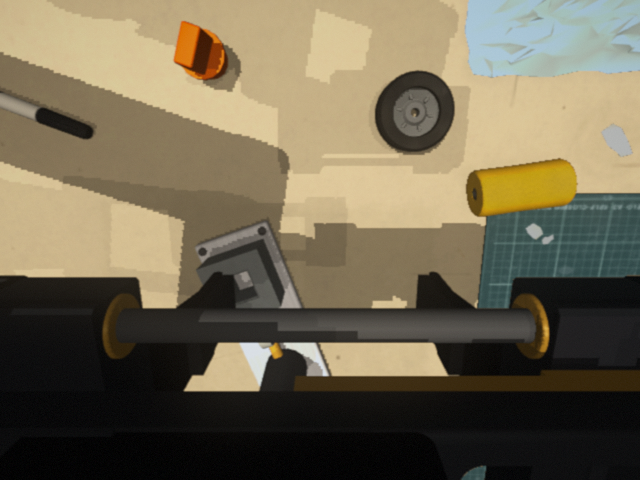

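The scene shows the stand at (373,276), the blue plug at (238,204), the orange one at (264,230) and the wheel at (333,202). The wrist view shows the port block at (245,280), turned clockwise, with image up = world +y. Next I go near the blue plug.

```bash
python3 -m inch '[{"dx":45,"dy":-30},{"dx":85,"dy":-60},{"dx":115,"dy":-90},{"dx":115,"dy":-90},{"dx":115,"dy":-90}]'
python3 - <<'E'
from h import *
s,im=save('wrist','c.png')
C=cam('wrist',s);print(s['time_s'],s['position'],s['force'])
for q,z in [('square_plug',.03),('square_plug_tab',.0645),('round_plug',.03)]:
    for r in recognise('wrist',q)[:2]: e=r['extent'];print(q,round(r['score'],2),np.round(e),np.round(back(C,e[0],e[1],z),3))
E
```

```text
0.45 [6.24931447e-01 3.89988974e-05 2.33471755e-01] [ 0.01178736 -0.5606609   0.02627416]
square_plug 0.46 [264. 307. 135. 174.] [ 0.56  -0.102  0.03 ]
square_plug_tab 0.28 [260. 305. 137. 177.] [ 0.563 -0.084  0.064]
round_plug 0.7 [200.  50.  56.  64.] [0.514 0.144 0.03 ]invalid input
```

View pics/c.png

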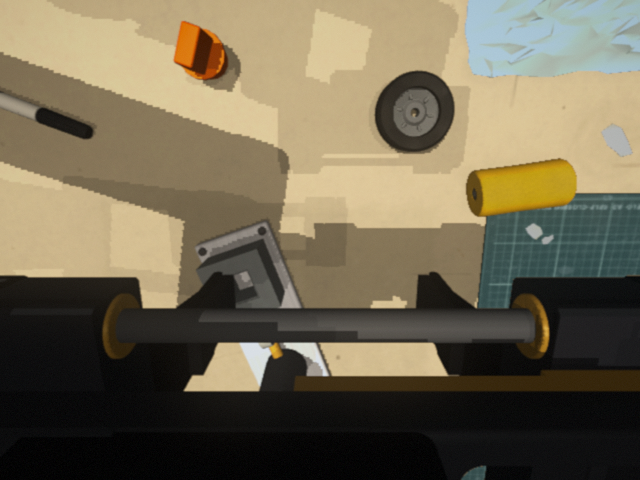

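The move was refused and the picture hasn't changed, so the rows probably need every key.

```bash
python3 -m inch '[{"gripper":100,"dx":40,"dy":-30,"dz":0,"turn":0},{"gripper":100,"dx":75,"dy":-60,"dz":0,"turn":0},{"gripper":100,"dx":110,"dy":-90,"dz":0,"turn":0},{"gripper":100,"dx":110,"dy":-90,"dz":0,"turn":0},{"gripper":100,"dx":110,"dy":-90,"dz":0,"turn":0}]'
python3 - <<'E'
from h import *
s,im=save('wrist','d.png')
C=cam('wrist',s);print(s['time_s'],s['position'],s['force'])
for q,z in [('square_plug',.03),('square_plug_tab',.0645),('round_plug',.03)]:
    for r in recognise('wrist',q)[:2]: e=r['extent'];print(q,round(r['score'],2),np.round(e),np.round(back(C,e[0],e[1],z),3))
E
```

```text
time_s: 1.15
position: [0.5348, 0.1107, 0.234]
tcp_rot: [[-0.002, 1.0, 0.001], [1.0, 0.002, -0.0], [-0.0, 0.001, -1.0]]
force: [0.1, 0.5, 0.4]
opening: 0.997
1.15 [0.5348405  0.11072937 0.23401317] [0.11931613 0.47298652 0.37418813]
square_plug 0.72 [331.  49.  46.  61.] [0.539 0.256 0.03 ]
square_plug_tab 0.6 [332.  48.  46.  59.] [0.54  0.25  0.064]
round_plug 0.92 [304. 180.  42.  46.] [0.514 0.142 0.03 ]
```

```bash
python3 -m inch '[{"gripper":100,"dx":40,"dy":2,"dz":20,"turn":0},{"gripper":100,"dx":75,"dy":4,"dz":50,"turn":0},{"gripper":100,"dx":75,"dy":4,"dz":50,"turn":0},{"gripper":100,"dx":75,"dy":4,"dz":50,"turn":0}]'
python3 - <<'E'
from h import *
s,im=save('wrist','e.png')
C=cam('wrist',s);print(s['time_s'],s['position'])
cc=np.linalg.inv(C[1])[:3,3];print('cam',cc)
h=cv2.cvtColor(im,cv2.COLOR_RGB2HSV)
m=((h[...,0]>105)&(h[...,0]<130)&(h[...,1]>150)&(h[...,2]>30)).astype(np.uint8)
n,l,st,ce=cv2.connectedComponentsWithStats(m);
for i in range(1,n):
  if st[i,4]>200: print(st[i],ce[i])
for q,z in [('square_plug',.03)]:
    for r in recognise('wrist',q)[:1]:
        e=r['extent'];print(q,np.round(e),back(C,e[0],e[1],z))
        x,y=int(e[0]),int(e[1]);y0=max(0,y-70);x0=max(0,x-90)
        print('crop',x0,y0)
        cv2.imwrite('pics/ec.png',cv2.resize(im[y0:y0+140,x0:x0+180,::-1],None,fx=4,fy=4,interpolation=0))
E
```

```text
time_s: 1.75
position: [0.5392, 0.1847, 0.1825]
tcp_rot: [[-0.001, 1.0, -0.002], [1.0, 0.001, -0.001], [-0.001, -0.002, -1.0]]
force: [-0.5, -0.3, 1.0]
opening: 1.002
1.75 [0.53920451 0.18469327 0.18253469]
cam [0.53910535 0.25576988 0.33284605]
[ 302  111   50   50 1746] [324.80526919 135.0882016 ]
square_plug [328. 138.  50.  53.] [0.54068205 0.25442171 0.03      ]
crop 238 68
```

View pics/ec.png

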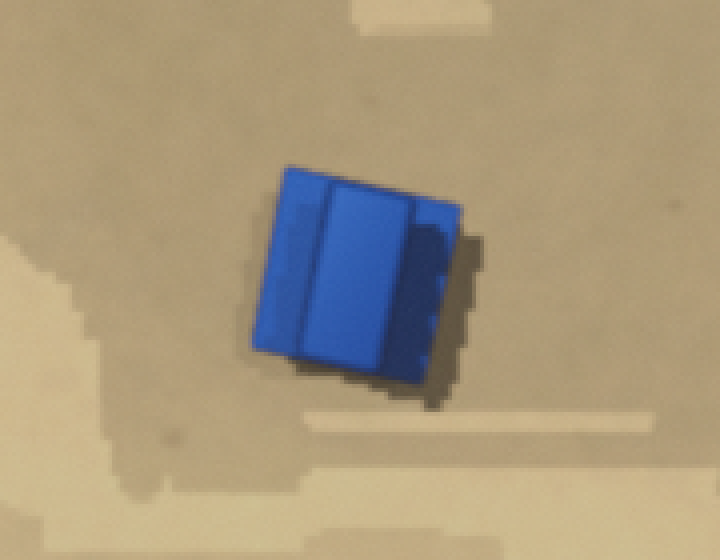

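The crop shows the blue plug from above. Its tab-top corners are at about (320.5,113), (341.5,117.5), (333,161) and (313,157) in the full image, so its yaw is about -10°.

```bash
python3 - <<'E'
from h import *
s=read_state();C=cam('wrist',s);R=np.array(s['tcp_rot'])
P=[back(C,u,v,.0645) for u,v in [(320.5,113.25),(341.5,117.5),(333.25,161),(313.25,157)]]
print(np.round(P,4).tolist());c=np.mean(P,0);print(c);c[2]=.046
print(R.T@(c-s['position']))
E
```

```text
[[0.5365, 0.2708, 0.0645], [0.5512, 0.2679, 0.0645], [0.5455, 0.2381, 0.0645], [0.5311, 0.2409, 0.0645]]
[0.54107027 0.25442253 0.0645    ]
[0.07050398 0.00073318 0.1379861 ]
```

```bash
python3 -m inch '[{"gripper":100,"dx":40,"dy":1,"dz":0,"turn":0.09},{"gripper":100,"dx":70,"dy":1,"dz":30,"turn":0.18},{"gripper":100,"dx":70,"dy":1,"dz":75,"turn":0.18},{"gripper":100,"dx":70,"dy":1,"dz":110,"turn":0.18},{"gripper":100,"dx":70,"dy":1,"dz":137,"turn":0.18},{"gripper":100,"dx":70,"dy":1,"dz":137,"turn":0.18},{"gripper":0,"dx":70,"dy":1,"dz":137,"turn":0.18},{"gripper":0,"dx":70,"dy":1,"dz":137,"turn":0.18},{"gripper":0,"dx":70,"dy":1,"dz":137,"turn":0.18},{"gripper":0,"dx":70,"dy":1,"dz":137,"turn":0.18},{"gripper":0,"dx":70,"dy":1,"dz":137,"turn":0.18},{"gripper":0,"dx":70,"dy":1,"dz":137,"turn":0.18}]'
```

```text
time_s: 3.05
position: [0.5401, 0.2551, 0.047]
tcp_rot: [[0.179, 0.984, 0.001], [0.984, -0.179, 0.0], [0.0, 0.001, -1.0]]
force: [-0.1, 0.4, 0.8]
opening: 0.541
```

```bash
python3 -m inch '[{"gripper":0,"dx":0,"dy":0,"dz":0,"turn":0},{"gripper":0,"dx":0,"dy":0,"dz":0,"turn":0},{"gripper":0,"dx":0,"dy":0,"dz":0,"turn":0},{"gripper":0,"dx":0,"dy":0,"dz":0,"turn":0},{"gripper":0,"dx":0,"dy":0,"dz":0,"turn":0},{"gripper":0,"dx":0,"dy":0,"dz":0,"turn":0},{"gripper":0,"dx":0,"dy":0,"dz":-30,"turn":0},{"gripper":0,"dx":0,"dy":0,"dz":-70,"turn":0},{"gripper":0,"dx":0,"dy":0,"dz":-110,"turn":0},{"gripper":0,"dx":0,"dy":0,"dz":-150,"turn":0},{"gripper":0,"dx":0,"dy":0,"dz":-165,"turn":0},{"gripper":0,"dx":0,"dy":0,"dz":-165,"turn":0}]'
python3 - <<'E'
from h import *
class S(dict):pass
s=dict(position=[.6249,0,.2335],tcp_rot=[[0,1,0],[1,0,0],[0,0,-1]])
C=cam('wrist',s);print('port0',back(C,245,280,.05))
s=read_state();R=np.array(s['tcp_rot']);print(s['time_s'],s['position'],s['opening'],s['joint_positions'])
E
```

```text
time_s: 4.25
position: [0.5417, 0.2556, 0.2147]
tcp_rot: [[0.179, 0.984, 0.007], [0.984, -0.179, 0.002], [0.003, 0.006, -1.0]]
force: [1.2, -0.3, -1.5]
opening: 0.183
port0 [ 0.54626631 -0.06375729  0.05      ]
4.25 [0.54170975 0.25555197 0.21467793] 0.18336812537338368 [1.45752540e+01 2.93056886e+01 8.73718932e+01 1.26163841e-03
 6.29325521e+01 2.48841495e+01]
```

```bash
python3 -m inch '[{"gripper":0,"dx":-30,"dy":6,"dz":0,"turn":0},{"gripper":0,"dx":-70,"dy":14,"dz":0,"turn":-0.1},{"gripper":0,"dx":-115,"dy":23,"dz":0,"turn":-0.2},{"gripper":0,"dx":-160,"dy":32,"dz":0,"turn":-0.3},{"gripper":0,"dx":-205,"dy":41,"dz":0,"turn":-0.4},{"gripper":0,"dx":-250,"dy":51,"dz":0,"turn":-0.47},{"gripper":0,"dx":-295,"dy":60,"dz":0,"turn":-0.47},{"gripper":0,"dx":-335,"dy":69,"dz":0,"turn":-0.47},{"gripper":0,"dx":-365,"dy":75,"dz":0,"turn":-0.47},{"gripper":0,"dx":-377,"dy":77,"dz":0,"turn":-0.47},{"gripper":0,"dx":-377,"dy":77,"dz":0,"turn":-0.47},{"gripper":0,"dx":-377,"dy":77,"dz":0,"turn":-0.47}]'
python3 - <<'E'
from h import *
s,im=save('wrist','f.png')
print(s['time_s'],s['position'],np.round(s['tcp_rot'],4).tolist(),s['opening'])
E
```

```text
time_s: 5.45
position: [0.5474, -0.1283, 0.2106]
tcp_rot: [[-0.286, 0.958, -0.002], [0.958, 0.286, 0.002], [0.002, -0.002, -1.0]]
force: [-0.1, 0.4, -1.3]
opening: 0.179
5.45 [ 0.54740459 -0.12828982  0.21057474] [[-0.286, 0.9582, -0.0023], [0.9582, 0.286, 0.0019], [0.0025, -0.0016, -1.0]] 0.17909032905588151
```

View pics/f.png

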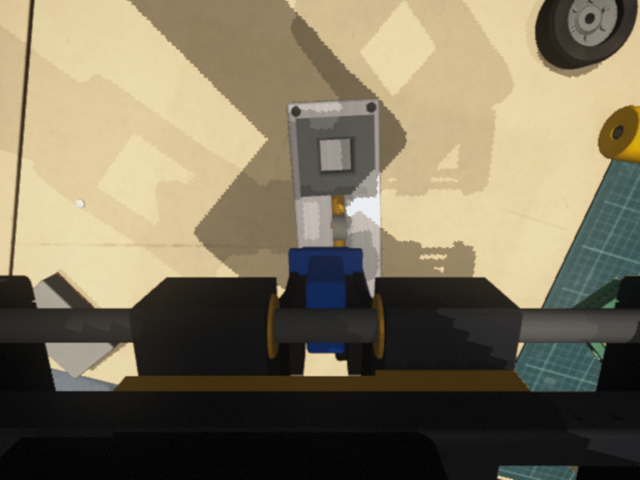

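The wrist view shows the stand nearly aligned with the tool: hole at about (320–352, 138–171), plug flange front edge at row 250. I enlarge it to read the corners.

```bash
python3 - <<'E'
from h import *
im=cv2.imread('pics/f.png')
cv2.imwrite('pics/fc.png',cv2.resize(im[90:290,270:400],None,fx=3,fy=3,interpolation=cv2.INTER_CUBIC))
E
```

```text
(no output)
```

View pics/fc.png

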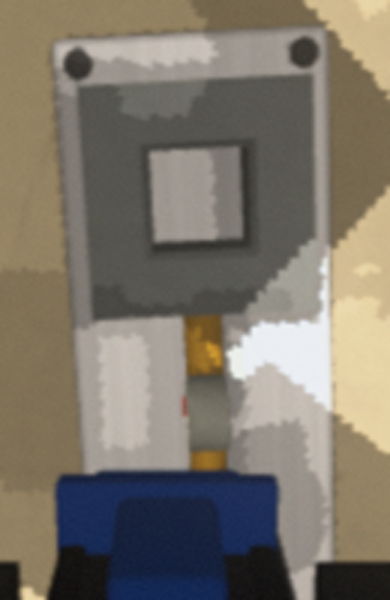

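```bash
python3 - <<'E'
from h import *
s=dict(position=[.54740459,-.12828982,.21057474],tcp_rot=[[-0.286, 0.9582, -0.0023], [0.9582, 0.286, 0.0019], [0.0025, -0.0016, -1.0]])
C=cam('wrist',s);R=np.array(s['tcp_rot']);p=np.array(s['position'])
f=lambda a,z:back(C,270+a[0]/3,90+a[1]/3,z)
P=np.array([f(a,.05) for a in [(76,86),(312,76),(325,308),(91,320)]])
T=(P-p)@R;print(np.round(T*1000,1))
for i in range(4):
    d=T[(i+1)%4]-T[i];print(np.linalg.norm(d),np.degrees(np.arctan2(d[1],d[0]))%90)
c=P.mean(0);print('port',c,'tool',T.mean(0)*1000)
print('hole',(f((200,196),.05)-p)@R*1000)
for a in [(58,478),(277,478)]: print('flange',(f(a,p[2]-.023)-p)@R*1000)
E
```

```text
[[ 85.3 -25.1 160.8]
 [ 87.9  38.4 160.7]
 [ 25.4  44.2 160.6]
 [ 21.9 -22.2 160.7]]
0.06351789522786092 87.7058155836827
0.06277897063704742 84.65255854282779
0.06650270933276324 87.03385627655223
0.06347080432125164 87.37757065271258
port [ 0.53973253 -0.07263078  0.05      ] tool [ 55.1252591    8.82403977 160.6981379 ]
hole [ 56.38489725   8.53592201 160.70173837]
flange [ 17.45206579 -18.55326691  23.07426764]
flange [17.47717561 17.55585564 23.01436871]
```

```bash
python3 -m inch '[{"gripper":0,"dx":30,"dy":5,"dz":0,"turn":-0.05},{"gripper":0,"dx":56.5,"dy":9,"dz":20,"turn":-0.05},{"gripper":0,"dx":56.5,"dy":9,"dz":60,"turn":-0.05},{"gripper":0,"dx":56.5,"dy":9,"dz":95,"turn":-0.05},{"gripper":0,"dx":56.5,"dy":9,"dz":110,"turn":-0.05},{"gripper":0,"dx":56.5,"dy":9,"dz":110,"turn":-0.05},{"gripper":0,"dx":56.5,"dy":9,"dz":110,"turn":-0.05}]'
python3 - <<'E'
from h import *
s=read_state();p=np.array(s['position']);print(p,s['force'],s['moment'])
_,W=save('side','g.png');C=cam('side')
u=proj(C,[.5397,-.0726,.05]);print(u)
x,y=map(int,u);x0=max(0,x-60);y0=max(0,y-50)
cv2.imwrite('pics/gc.png',cv2.resize(W[y0:y0+100,x0:x0+120,::-1],None,fx=5,fy=5))
E
```

```text
time_s: 6.2
position: [0.5409, -0.0717, 0.1018]
tcp_rot: [[-0.335, 0.942, -0.0], [0.942, 0.335, 0.0], [0.0, 0.0, -1.0]]
force: [0.5, -0.2, -0.9]
opening: 0.18
[ 0.54086778 -0.0716821   0.10179109] [ 0.46448105 -0.19299294 -0.94318684] [-0.00724877 -0.02903773  0.01577289]
[315.57135218 262.883425  ]
```

View pics/gc.png

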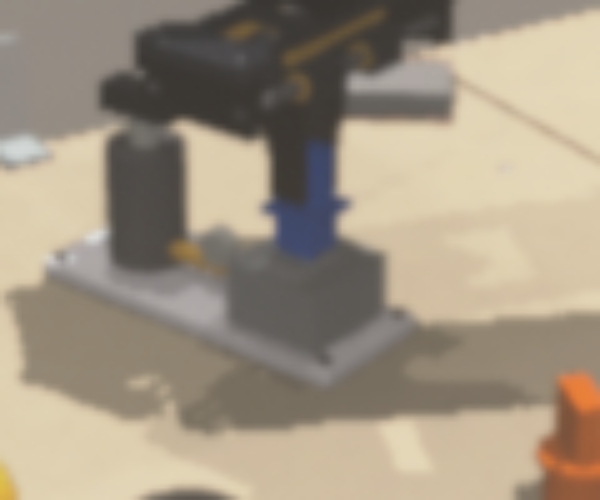

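The plug foot sits centred just over the port block. Next I lower it in stages.

```bash
python3 -m inch '[{"gripper":0,"dx":0,"dy":0,"dz":4,"turn":0},{"gripper":0,"dx":0,"dy":0,"dz":7,"turn":0},{"gripper":0,"dx":0,"dy":0,"dz":9,"turn":0},{"gripper":0,"dx":0,"dy":0,"dz":11,"turn":0},{"gripper":0,"dx":0,"dy":0,"dz":13,"turn":0},{"gripper":0,"dx":0,"dy":0,"dz":13,"turn":0}]'
```

```text
time_s: 6.85
position: [0.5405, -0.073, 0.0883]
tcp_rot: [[-0.333, 0.943, -0.001], [0.943, 0.333, 0.0], [0.0, -0.0, -1.0]]
force: [0.1, 0.3, -0.4]
opening: 0.181
```

```bash
python3 -m inch '[{"gripper":0,"dx":0,"dy":0,"dz":4,"turn":0},{"gripper":0,"dx":0,"dy":0,"dz":8,"turn":0},{"gripper":0,"dx":0,"dy":0,"dz":11,"turn":0},{"gripper":0,"dx":0,"dy":0,"dz":13,"turn":0},{"gripper":0,"dx":0,"dy":0,"dz":14.5,"turn":0},{"gripper":0,"dx":0,"dy":0,"dz":16,"turn":0},{"gripper":0,"dx":0,"dy":0,"dz":16,"turn":0}]'
```

```text
time_s: 7.55
position: [0.5408, -0.0729, 0.0725]
tcp_rot: [[-0.333, 0.943, 0.0], [0.943, 0.333, -0.0], [-0.0, 0.0, -1.0]]
force: [0.3, -0.1, -0.3]
opening: 0.182
```

```bash
python3 -m inch '[{"gripper":0,"dx":0,"dy":0,"dz":1,"turn":0},{"gripper":0,"dx":0,"dy":0,"dz":2,"turn":0},{"gripper":0,"dx":0,"dy":0,"dz":2,"turn":0}]'
```

```text
time_s: 7.85
position: [0.5408, -0.073, 0.0723]
tcp_rot: [[-0.334, 0.943, 0.001], [0.943, 0.334, -0.0], [-0.001, 0.001, -1.0]]
force: [-3.0, 0.5, 11.8]
opening: 0.178
```

Contact force is 11.8 N at the expected home height. Now I release, lift, and look at the plug and handle.

```bash
python3 -m inch '[{"gripper":60,"dx":0,"dy":0,"dz":-1,"turn":0},{"gripper":60,"dx":0,"dy":0,"dz":-1,"turn":0},{"gripper":60,"dx":0,"dy":0,"dz":-1,"turn":0},{"gripper":60,"dx":0,"dy":0,"dz":-1,"turn":0},{"gripper":60,"dx":0,"dy":0,"dz":-20,"turn":0},{"gripper":60,"dx":0,"dy":0,"dz":-60,"turn":0},{"gripper":60,"dx":0,"dy":0,"dz":-105,"turn":0},{"gripper":60,"dx":-30,"dy":0,"dz":-140,"turn":0},{"gripper":60,"dx":-75,"dy":0,"dz":-150,"turn":0},{"gripper":60,"dx":-120,"dy":0,"dz":-150,"turn":0},{"gripper":60,"dx":-160,"dy":0,"dz":-150,"turn":0},{"gripper":60,"dx":-160,"dy":0,"dz":-150,"turn":0}]'
python3 -m inch '[{"gripper":60,"dx":0,"dy":0,"dz":0,"turn":0},{"gripper":60,"dx":0,"dy":0,"dz":0,"turn":0}]'
python3 - <<'E'
from h import *
s,im=save('wrist','i.png');C=cam('wrist',s)
print(s['time_s'],s['position'],s['force'])
x0,y0=230,40
print([np.round(proj(C,p)) for p in ([.5405,-.073,.091],[.58,-.186,.124])])
cv2.imwrite('pics/ic.png',cv2.resize(im[y0:y0+260,x0:x0+220,::-1],None,fx=2.3,fy=2.3,interpolation=cv2.INTER_CUBIC))
E
```

```text
time_s: 9.05
position: [0.5959, -0.2296, 0.2205]
tcp_rot: [[-0.329, 0.944, 0.003], [0.944, 0.329, -0.004], [-0.005, 0.002, -1.0]]
force: [0.4, -0.1, -0.4]
opening: 0.602
time_s: 9.25
position: [0.5932, -0.2225, 0.2198]
tcp_rot: [[-0.334, 0.943, -0.002], [0.943, 0.334, 0.002], [0.002, -0.001, -1.0]]
force: [0.4, 0.4, -0.3]
opening: 0.601
9.25 [ 0.59316436 -0.22250397  0.21979526] [ 0.40837946  0.36954126 -0.29071937]
[array([327.,   3.]), array([326., 187.])]
```

View pics/ic.png

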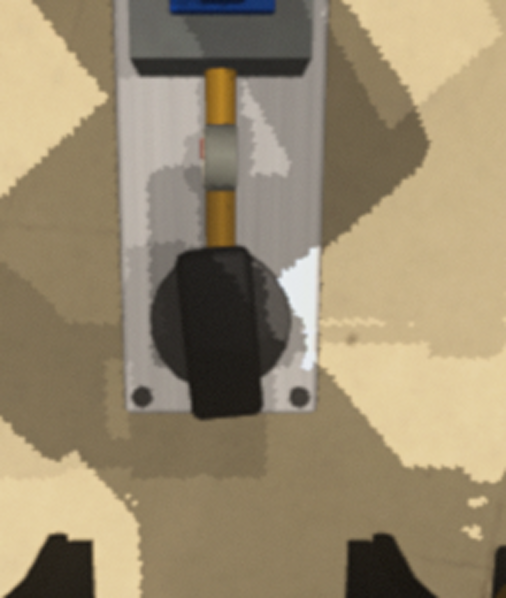

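The crop shows the handle top with corners at about (180,254), (247,248), (262,408) and (195,418). It's tilted by roughly 5° relative to the tool, and the blue flange is in the port at the top.

```bash
python3 - <<'E'
from h import *
s=read_state();C=cam('wrist',s);R=np.array(s['tcp_rot']);p=np.array(s['position'])
P=np.array([back(C,230+u/2.3,40+v/2.3,.124) for u,v in [(180,254),(247,248),(262,408),(195,418)]])
T=(P-p)@R;print(np.round(T*1000,1),T.mean(0)*1000,P.mean(0))
print('from port',0.5408-.12*.334*-1, -.073-.12*.943)
for i in range(4):
    d=T[(i+1)%4]-T[i];print(np.linalg.norm(d),np.degrees(np.arctan2(d[1],d[0]))%90)
s,im=save('side','k.png');C=cam('side');x,y=map(int,proj(C,[.5408,-.073,.05]))
cv2.imwrite('pics/kc.png',cv2.resize(im[y-55:y+45,x-80:x+40,::-1],None,fx=5,fy=5,interpolation=cv2.INTER_CUBIC))
E
```

```text
[[ 62.6 -12.   96.1]
 [ 64.3   7.   96.1]
 [ 17.9  11.9  96. ]
 [ 14.8  -8.1  96. ]] [39.90628341 -0.31900386 96.08602062] [ 0.57946395 -0.18459326  0.124     ]
from port 0.58088 -0.18616
0.019122116340234908 85.02639029470114
0.04665321080816328 84.00527656831841
0.020251901175748176 81.29654724391963
0.04796391071032561 85.3315933209926
```

View pics/kc.png

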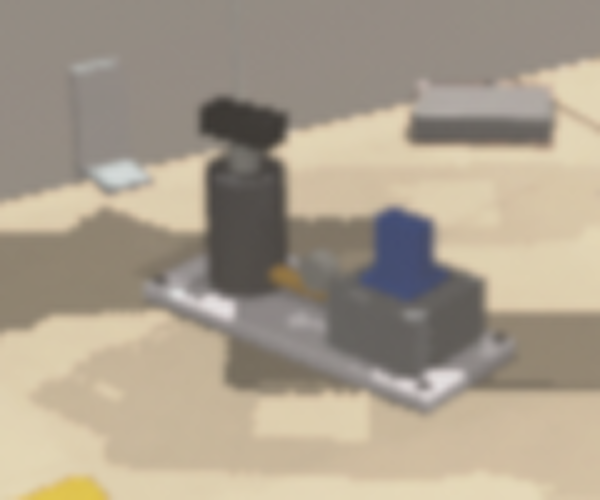

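The plug is seated with its flange on the block, and the rod is still down. Next I grasp the handle.

```bash
python3 -m inch '[{"gripper":60,"dx":20,"dy":0,"dz":0,"turn":-0.093},{"gripper":60,"dx":39,"dy":0,"dz":25,"turn":-0.093},{"gripper":60,"dx":39,"dy":0,"dz":65,"turn":-0.093},{"gripper":60,"dx":39,"dy":0,"dz":100,"turn":-0.093},{"gripper":60,"dx":39,"dy":0,"dz":113,"turn":-0.093},{"gripper":60,"dx":39,"dy":0,"dz":113,"turn":-0.093},{"gripper":60,"dx":39,"dy":0,"dz":113,"turn":-0.093},{"gripper":35,"dx":39,"dy":0,"dz":113,"turn":-0.093},{"gripper":30,"dx":39,"dy":0,"dz":113,"turn":-0.093},{"gripper":30,"dx":39,"dy":0,"dz":113,"turn":-0.093},{"gripper":30,"dx":39,"dy":0,"dz":113,"turn":-0.093}]'
```

```text
time_s: 10.45
position: [0.5814, -0.1873, 0.1083]
tcp_rot: [[-0.419, 0.908, 0.001], [0.908, 0.419, -0.001], [-0.001, 0.001, -1.0]]
force: [-0.3, -0.8, -0.3]
opening: 0.34
```

```bash
python3 -m inch '[{"gripper":20,"dx":0,"dy":0,"dz":0,"turn":0},{"gripper":10,"dx":0,"dy":0,"dz":0,"turn":0},{"gripper":10,"dx":0,"dy":0,"dz":0,"turn":0},{"gripper":10,"dx":0,"dy":0,"dz":0,"turn":0},{"gripper":10,"dx":0,"dy":0,"dz":0,"turn":0},{"gripper":10,"dx":0,"dy":0,"dz":0,"turn":0}]'; python3 -c "
from h import *
s=read_state();print(s['force'],s['moment'])"
```

```text
time_s: 11.05
position: [0.5812, -0.1871, 0.1078]
tcp_rot: [[-0.42, 0.908, 0.0], [0.908, 0.42, -0.0], [-0.0, 0.0, -1.0]]
force: [-0.9, -0.4, 3.2]
opening: 0.247
[-0.93763835 -0.44540398  3.22775338] [-0.03365674  0.07350117  0.03995819]
```

```bash
python3 -m inch '[{"gripper":0,"dx":0,"dy":0,"dz":-2,"turn":0},{"gripper":0,"dx":0,"dy":0,"dz":-4,"turn":0},{"gripper":0,"dx":0,"dy":0,"dz":-7,"turn":0},{"gripper":0,"dx":0,"dy":0,"dz":-10,"turn":0},{"gripper":0,"dx":0,"dy":0,"dz":-10,"turn":0}]'
```

```text
time_s: 11.55
position: [0.5813, -0.1871, 0.118]
tcp_rot: [[-0.42, 0.908, 0.001], [0.908, 0.42, -0.0], [-0.001, 0.001, -1.0]]
force: [1.4, 0.3, -1.6]
opening: 0.25
```

Side force is about 1 N, so I keep going up.

```bash
python3 -m inch '[{"gripper":0,"dx":0,"dy":0,"dz":-3,"turn":0},{"gripper":0,"dx":0,"dy":0,"dz":-7,"turn":0},{"gripper":0,"dx":0,"dy":0,"dz":-11,"turn":0},{"gripper":0,"dx":0,"dy":0,"dz":-15,"turn":0},{"gripper":0,"dx":0,"dy":0,"dz":-19,"turn":0},{"gripper":0,"dx":0,"dy":0,"dz":-22,"turn":0},{"gripper":0,"dx":0,"dy":0,"dz":-24,"turn":0},{"gripper":0,"dx":0,"dy":0,"dz":-24,"turn":0},{"gripper":0,"dx":0,"dy":0,"dz":-24,"turn":0},{"gripper":0,"dx":0,"dy":0,"dz":-24,"turn":0},{"gripper":0,"dx":0,"dy":0,"dz":-24,"turn":0},{"gripper":0,"dx":0,"dy":0,"dz":-24,"turn":0}]'
python3 - <<'E'
from h import *
s,im=save('side','m.png');C=cam('side');x,y=map(int,proj(C,[.56,-.13,.08]))
cv2.imwrite('pics/mc.png',cv2.resize(im[y-60:y+60,x-70:x+70,::-1],None,fx=5,fy=5,interpolation=cv2.INTER_CUBIC))
s=read_state();print(s['position'],s['force'],s['moment'],s['time_s'])
E
```

```text
time_s: 12.75
position: [0.581, -0.187, 0.1414]
tcp_rot: [[-0.42, 0.908, -0.0], [0.908, 0.42, 0.0], [0.0, -0.0, -1.0]]
force: [-0.4, -0.4, -1.9]
opening: 0.248
[ 0.5810174  -0.18697726  0.1414179 ] [-0.56384239  0.23776922 -1.33752208] [0.00411981 0.00610671 0.01990136] 12.8
```

View pics/mc.png

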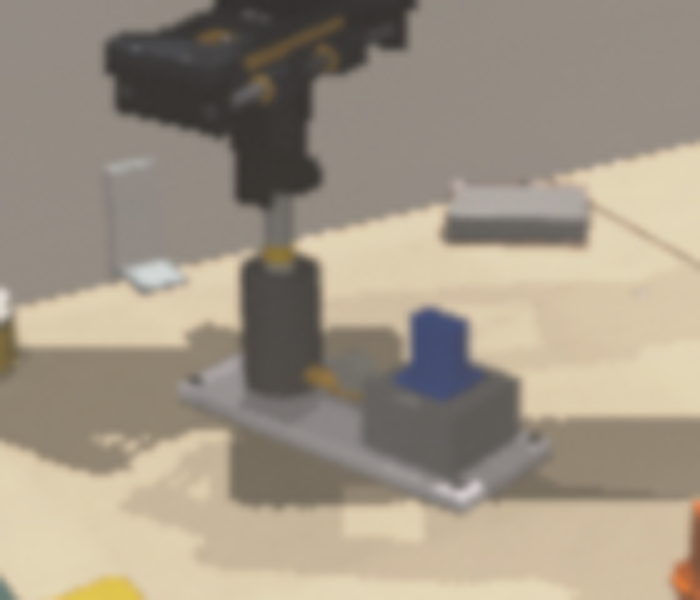

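The yellow band shows right above the rim (278,258) with no red, the plug is home, and the TCP has risen 33.6 mm with almost no side force.

```bash
python3 -c "
from rig import *
print(hand_in()); s=read_state(); print(s['position'],s['force'],s['opening'])"
```

```text
the job is handed in; nothing more can be done
None
the job is handed in; nothing more can be done
```

The plug is home in the port, and I handed the job in holding the rod still by its black handle. No verdict was reported.

- **Plug:** it slid in with almost no force until the flange touched the block, with 11.8 N of pressing force at the expected height. A side view after release, and another after the rod was raised, showed the flange resting on the block.
- **Rod:** I gripped it across the handle (opening 21.5 mm against 22 mm nominal) and drew it straight up 33.6 mm, measured at the gripper. At that height the side force was under 1 N.
- **Bands:** the last side view shows yellow above the rim and no red. That picture is coarse, so the rod height rests mainly on the measured rise of the gripper.
- **Bystanders:** the arm never worked near the orange plug, wheel, tin or sanding block. I did not measure their positions again at the end.
- **Problems:** the first move command was refused because its rows lacked some keys, and nothing moved. The state read straight after hand-in returned no values. The last reading before it, at 12.8 s, showed the rod held at that height.

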